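# Clear the watch-timing bench

## Task

The watches have come off the timing machine: put each loose watch head back into the job tray that holds its own bracelet (gold with gold, steel with steel, black with black), dial up in the middle of the round felt pad, and put the loose white case-press die flat into the empty recess of the die rack, hole up. Set each piece down gently, never dropping it, and leave the loupe and the tweezers where they lie.

Things in the scene. Friction and masses are not known exactly. Their poses are not given: they have to be found in the camera images.
- watch_gold: watch head, no bracelet: yellow-gold case, pale gold dial. 38 mm across, 48 over the lugs, 12 thick, ~85 g, lying dial up. Origin: centre of underside; z up, y to 12 o'clock (lugs along +y and -y), x to 3 o'clock. Grip the flanks along x: 21.5 mm from the origin on the +x side (crown and its guards, flush), 19 on the other; flank 2 to 8.5 mm above the underside (guards 3 to 8).
- watch_steel: watch head, no bracelet: bright steel case, blue dial and blue bezel ring. 40 mm across, 50 over the lugs, 12 thick, ~85 g, lying dial up. Origin: centre of underside; z up, y to 12 o'clock (lugs along +y and -y), x to 3 o'clock. Grip the flanks along x: 22.5 mm from the origin on the +x side (crown and its guards, flush), 20 on the other; flank 2 to 8.5 mm above the underside (guards 3 to 8).
- watch_black: watch head, no bracelet: black case and dial, orange hands. 42 mm across, 52 over the lugs, 12 thick, ~85 g, lying dial up. Origin: centre of underside; z up, y to 12 o'clock (lugs along +y and -y), x to 3 o'clock. Grip the flanks along x: 23.5 mm from the origin on the +x side (crown and its guards, flush), 21 on the other; flank 2 to 8.5 mm above the underside (guards 3 to 8).
- die: loose case-press die: white plastic disc, 40 mm diameter (38 in its lowest 5 mm), 18 mm high, about 35 g, brass-bushed hole in its top, lying flat on the bench, hole up. Origin: centre of its underside, z up.
- tray_gold: job tray with a yellow-gold link bracelet: white, green lined, fixed, 150 x 105 mm, walls 12 high. Origin: on the bench under the centre of its round cream felt pad (58 mm diameter, top 5 mm above the bench, liner around it 3); z up, x from pad to bracelet. Pad bay: x -42 to +47, y -49 to +49 mm; then a 2 mm divider and the bracelet, 21 mm high, x +53 to +97.
- tray_steel: job tray with a bright steel link bracelet: white, green lined, fixed, 150 x 105 mm, walls 12 high. Origin: on the bench under the centre of its round cream felt pad (58 mm diameter, top 5 mm above the bench, liner around it 3); z up, x from pad to bracelet. Pad bay: x -42 to +47, y -49 to +49 mm; then a 2 mm divider and the bracelet, 21 mm high, x +53 to +97.
- tray_black: job tray with a black link bracelet: white, green lined, fixed, 150 x 105 mm, walls 12 high. Origin: on the bench under the centre of its round cream felt pad (58 mm diameter, top 5 mm above the bench, liner around it 3); z up, x from pad to bracelet. Pad bay: x -42 to +47, y -49 to +49 mm; then a 2 mm divider and the bracelet, 21 mm high, x +53 to +97.
- die_rack: die rack: fixed wooden block 150 x 105 mm, 10 high, with one empty dark round recess (58 mm diameter, floor 6 mm above the bench) and five other black or white dies beyond it. Origin: on the bench under the recess's centre; z up, x towards the other dies, which start 39 mm from the origin and are 25 mm high above the bench. Block: x -45 to +105, y -52 to +52 mm.
- loupe: bystander, stays put: black eyeglass (loupe), loose, 32 mm diameter, 30 mm high, standing on its narrow end. Origin: centre of its underside.
- tweezers: bystander, stays put: steel tweezers, loose, 130 mm long (from -70 to +62 mm along its x), 9 mm wide, 9 mm high. Origin: middle of the underside.
Mind the look-alikes: they are no part of the job. Of the things like the watch_gold, leave any that is green; of the rest the larger one is meant.

How it is judged:
By the outcome, as a careful person would: the job done as asked, in the order asked, and still so for the second after the job is handed in, with the robot touching nothing.
It also fails if it takes over 93 s, if anything falls off the work surface, if the arm or the gripper's body presses on something with over 40 N, if the wrist force passes 120 N, or if a joint passes its speed limit or range.

## Robot

A 6-joint arm with a two-finger parallel gripper is mounted at the origin on the work surface. World frame = base frame: x ahead of the robot, y to its left, z up, the work surface at z = 0. Lengths are in m, angles in rad, forces in N, time in s.
With the tool pointing down it reaches from about 0.35 to 1 m from the base axis. Payload 7.1 kg.
Tool frame: the origin (TCP) lies between the finger pads; the fingertips stand 22 mm ahead of it and the grasp point (between the pads) lies 3 mm ahead of it; z points along the fingers, y is the line along which they close (so a half turn about z gives the same grasp; the last joint's range is limited). The gripper opens to 85 mm and grips with 20 to 120 N. Pads are 22 mm wide; open, the fingers measure 114 mm over their backs; the gripper's body (76 mm by 85 mm) begins 54 mm behind the grasp point. The pads swing forward as they close: fully open they stand 13 mm farther back than shut.
Start: joints at [-1.364, 0.423, 1.63, -0, 1.089, -0.019], TCP at [0.14, -0.609, 0.253] pointing down, gripper open.
Joint ranges: [-3, 3], [-0.9, 2.11], [0.09, 2.58], [-1.31, 4.45], [0.11, 2.69], [-2.54, 2.54]. Speed limits (rad/s): [2.39, 2.39, 3.01, 3.14, 3.14, 3.14].

## Interface

Orientations are given as a rotation vector (axis times angle).
In Python, from rig import manip gives the robot as it stands. The module is installed in compiled form; this text tells all that it offers. Calls block until the motion is done:
- manip.move_to(position, orientation): joint-space move of the TCP to a pose.
- manip.servo_line(position, orientation=None, rate=0.15): straight line of the TCP; orientation=None keeps the orientation; rate is the mean speed in m/s.
- manip.set_joints(angles): joint-space move.
- manip.command_gripper(opening, f_grip=None): finger opening in m; f_grip is the grip in N (None keeps the last); returns when the fingers have stopped.
- manip.hold(seconds).
- manip.solve_ik(position, orientation): joint angles nearest the present ones, or None.
- manip.camera(name): name is "scene" or "top" or "wrist"; returns a dict with "image" (480x640x3 uint8, red, green, blue), "fx", "fy", "cx", "cy" (pixels), "cam_to_world" (4x4, takes a point from camera to world coordinates); the wrist camera has in their place "mount" (4x4, takes a point from camera to tool coordinates, whose origin is the TCP and whose axes are the flange's). Camera axes: x right, y down, z forward; pixel columns grow to the right and rows downward; lengths in m; the calibration is good to about 2 mm. The wrist camera is an equidistant fisheye: a pixel r from the principal point sees the ray r / f radians off the axis. A picture is of the moment at which its call begins: read the wrist's pose just before it. There is no depth.
A pose or a line that the arm cannot do raises manip.IKError and nothing moves.
- manip.sign_off(): hands the job in; it is judged then, once.
Readings, each from a call of its own:
- manip.get_time(): time.
- manip.get_joint_positions(): joint angles.
- manip.get_joint_vel(): joint speeds.
- manip.get_tau(): joint torques, N m.
- manip.get_position(): TCP position.
- manip.get_ee_rot(): TCP orientation.
- manip.get_contact_force(): force on the tool from outside, world axes, zero at the start.
- manip.get_torque(): the same for the moment, N m.
- manip.get_width(): finger opening in m.
- manip.get_grip_force(): force on a finger pad.
Only numpy, scipy, OpenCV 4.12 (cv2) and the standard library are available. Lean on these libraries where they do the work, as an engineer would, in place of code of your own. Each camera call takes 0.05 s, during which the arm holds its last target. There are 200 camera calls.

## Working session

There is one attempt and no reset: what is moved stays moved. The work goes in short steps, each a Python script; the robot and the scene stay as the last script left them, time stands still between calls to the robot, and variables do not carry over. Pictures are saved under pics/ and viewed, at most 14 in all, crops included, and the job is handed in when it is done.

```bash
mkdir -p pics; ls
python3 - <<'E'
from rig import manip
import cv2,numpy as np
for n in ("scene","top"):
    c=manip.camera(n); cv2.imwrite(f"pics/{n}0.png",c["image"][:,:,::-1]); np.savez(f"{n}0.npz",**c)
    print(n,c["fx"],c["fy"],c["cx"],c["cy"]); print(c["cam_to_world"].round(4))
c=manip.camera("wrist"); print(c["fx"],c["cx"],c["cy"],c["mount"].round(4)); cv2.imwrite("pics/w0.png",c["image"][:,:,::-1])
print(manip.get_time(),manip.get_ee_rot(),manip.get_width())
E
```

```text
pics
scene 560.7839662026083 560.7839662026083 329.363622059804 236.6647265419148
[[ 0.5994  0.5307 -0.5993  1.0516]
 [ 0.8002 -0.3793  0.4645 -0.3986]
 [ 0.0192 -0.758  -0.652   0.6312]
 [ 0.      0.      0.      1.    ]]
top 494.2594363482351 494.2594363482351 316.55908114134616 241.5185160391045
[[-0.0136 -0.9854  0.1699  0.3377]
 [-0.9997  0.0168  0.0172 -0.0135]
 [-0.0198 -0.1696 -0.9853  0.9039]
 [ 0.      0.      0.      1.    ]]
371.64829954431775 324.15210810528123 231.50770363206587 [[ 7.000e-04 -9.531e-01 -3.025e-01  7.690e-02]
 [ 1.000e+00  7.000e-04  2.000e-04 -1.000e-03]
 [-0.000e+00 -3.025e-01  9.531e-01 -1.204e-01]
 [ 0.000e+00  0.000e+00  0.000e+00  1.000e+00]]
0.15 [-3.12033572e+00 -3.53874904e-01  1.71349429e-04] 0.08548962579367493
```

View pics/top0.png

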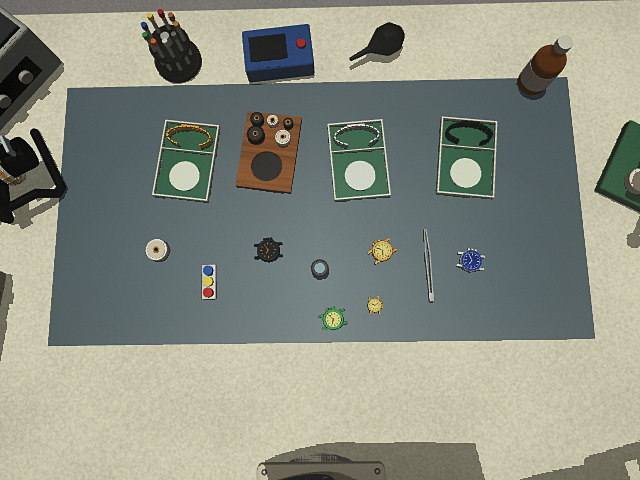

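View pics/scene0.png

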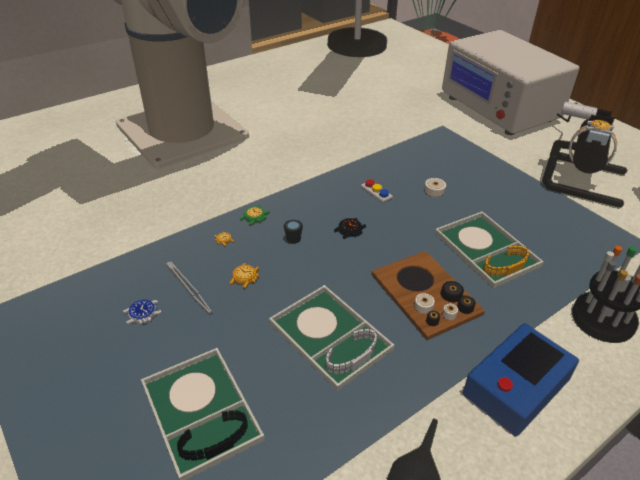

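```bash
cat > vis.py <<'E'
import cv2,numpy as np
def load(n): return dict(np.load(f"{n}0.npz"))
def ray(c,uv):
    T=c["cam_to_world"]; d=T[:3,:3]@np.array([(uv[0]-c["cx"])/c["fx"],(uv[1]-c["cy"])/c["fy"],1.]); return T[:3,3],d/np.linalg.norm(d)
def onplane(c,uv,z):
    o,d=ray(c,uv); return o+d*(z-o[2])/d[2]
def cross(r1,r2):
    (a,u),(b,v)=r1,r2; s=np.linalg.lstsq(np.c_[u,-v],b-a,rcond=None)[0]
    p,q=a+u*s[0],b+v*s[1]; return (p+q)/2,np.linalg.norm(p-q)
def blob(mask,seed,r):
    m=np.zeros_like(mask); cv2.circle(m,tuple(seed),r,255,-1); m&=mask
    n,l,s,c=cv2.connectedComponentsWithStats(m); i=1+np.argmax(s[1:,4]); return c[i],s[i,4],(l==i)
E
python3 - <<'E'
from vis import *
C={n:load(n) for n in("top","scene")}
H={n:cv2.cvtColor(C[n]["image"],cv2.COLOR_RGB2HSV) for n in C}
R=cv2.inRange
cream=lambda h:R(h,(0,0,170),(40,60,255)); 
blue=lambda h:R(h,(108,120,60),(130,255,255)); gold=lambda h:R(h,(15,90,120),(32,255,255)); dark=lambda h:R(h,(0,0,0),(180,255,75))
S={"pad_gold":(cream,(184,176),(476,238),22,22),"pad_steel":(cream,(360,176),(317,323),22,26),"pad_black":(cream,(465,173),(192,392),22,28),
"recess":(dark,(267,166),(415,279),24,24),"gold":(gold,(382,250),(245,275),18,20),"steel":(blue,(471,261),(142,310),14,16),"black":(dark,(267,250),(350,227),18,18),
"die":(cream,(157,250),(435,187),15,15)}
zz=dict(pad_gold=.005,pad_steel=.005,pad_black=.005,recess=.008,gold=.008,steel=.012,black=.008,die=.016)
for k,(f,a,b,ra,rb) in S.items():
    ca,na,ma=blob(f(H["top"]),a,ra); cb,nb,mb=blob(f(H["scene"]),b,rb)
    p,g=cross(ray(C["top"],ca),ray(C["scene"],cb))
    print(k,ca.round(1),na,cb.round(1),nb,"xyz",p.round(4),"gap",round(g,4),"planes",onplane(C["top"],ca,zz[k])[:2].round(4),onplane(C["scene"],cb,zz[k])[:2].round(4))
im=C["top"]["image"][:,:,::-1]
cr=[cv2.resize(im[y-25:y+25,x-25:x+25],(266,266),interpolation=cv2.INTER_CUBIC) for x,y in((382,250),(471,261),(267,250))]
cv2.imwrite("pics/crop1.png",np.hstack(cr))
E
```

```text
pad_gold [184.  175.6] 669 [475.1 237.4] 555 xyz [0.6236 0.2518 0.0047] gap 0.0013 planes [0.624  0.2522] [0.6237 0.2508]
pad_steel [360.1 171.8] 233 [316.6 322. ] 924 xyz [ 0.6221 -0.083   0.0105] gap 0.0034 planes [ 0.6248 -0.0819] [ 0.6176 -0.0818]
pad_black [465.3 172.5] 702 [192.  391.6] 1343 xyz [ 0.619  -0.2797  0.0056] gap 0.0015 planes [ 0.6195 -0.2792] [ 0.6182 -0.2803]
recess [266.2 165.7] 707 [414.9 278.5] 687 xyz [0.6386 0.0948 0.0087] gap 0.0016 planes [0.6394 0.0956] [0.6379 0.0945]
gold [381.6 249.9] 352 [244.4 274.2] 424 xyz [ 0.4741 -0.1173  0.0083] gap 0.0015 planes [ 0.4745 -0.1167] [ 0.4734 -0.1178]
steel [471.4 260. ] 237 [140.9 308.5] 247 xyz [ 0.4523 -0.2778  0.013 ] gap 0.0012 planes [ 0.4527 -0.2776] [ 0.451  -0.2781]
black [268. 250.] 458 [349.7 227.8] 422 xyz [0.4779 0.0914 0.005 ] gap 0.0014 planes [0.4778 0.0916] [0.4804 0.0884]
die [154.8 248.7] 261 [435.7 183.5] 146 xyz [0.4815 0.2968 0.0176] gap 0.0022 planes [0.4824 0.2983] [0.4798 0.2973]
```

View pics/crop1.png

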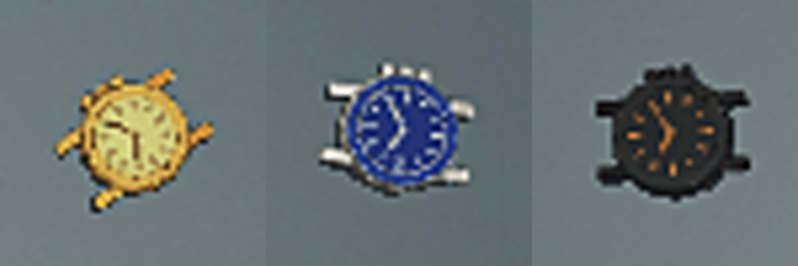

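View pics/w0.png

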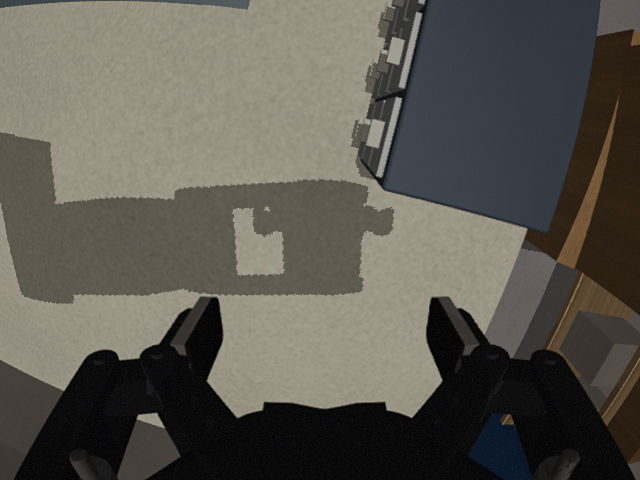

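Run:
```python
from vis import *
C={n:load(n) for n in("top","scene")}
H={n:cv2.cvtColor(C[n]["image"],cv2.COLOR_RGB2HSV) for n in C}
print([H["top"][y,x] for x,y in((360,176),(352,180),(368,168),(184,176),(380,190),(157,243))],H["scene"][190,435])
pads=dict(gold=((184,176),(476,238)),steel=((360,176),(317,323)),black=((465,173),(192,392)),rack=((267,166),(415,279)))
for k,(a,b) in pads.items():
    P=[]
    for n,s in(("top",a),("scene",b)):
        h=H[n]
        m=cv2.inRange(h,(0,0,0),(180,255,80)) if k=="rack" else cv2.inRange(h,(0,0,140),(180,80,255))
        c0,N,l=blob(m,s,25 if n=="top" else 32)
        cs,_=cv2.findContours(l.astype(np.uint8),cv2.RETR_EXTERNAL,cv2.CHAIN_APPROX_NONE)
        q=cv2.convexHull(cs[0]); z=.008 if k=="rack" else .005
        w=np.array([onplane(C[n],p[0],z)[:2] for p in q]); 
        (cx,cy),ax,_=cv2.fitEllipse((w*1e4).astype(np.float32)); P.append((c0,(cx/1e4,cy/1e4),np.round(np.array(ax)/10,1)))
    p,g=cross(ray(C["top"],P[0][0]),ray(C["scene"],P[1][0]))
    print(k,"xyz",p.round(4),round(g,4),[ (np.round(x[1],4),x[2]) for x in P])
# tray orientation: outer outline vs mat, top view
h=H["top"]; mat=cv2.inRange(h,(95,25,50),(115,120,140))
for k,(a,b) in pads.items():
    sub=cv2.bitwise_not(mat)[105:210,a[0]-50:a[0]+50]
    n,l,s,c=cv2.connectedComponentsWithStats(cv2.morphologyEx(sub,cv2.MORPH_OPEN,np.ones((3,3),np.uint8)))
    i=1+np.argmax(s[1:,4]); cs,_=cv2.findContours((l==i).astype(np.uint8),cv2.RETR_EXTERNAL,cv2.CHAIN_APPROX_NONE)
    w=np.array([onplane(C["top"],(p[0][0]+a[0]-50,p[0][1]+105),.010)[:2] for p in cs[0]],np.float32)
    r=cv2.minAreaRect(w*1000); bx=cv2.boxPoints(r); e=[bx[1]-bx[0],bx[2]-bx[1]]; e=max(e,key=np.linalg.norm); e=e*np.sign(e[0])
    u=e/np.linalg.norm(e); off=(7-14-25+30)  
    print(k,"rect c",np.round(r[0],1),np.round(r[1],1),"deg",np.degrees(np.arctan2(u[1],u[0])).round(1),"pad est",(np.array(r[0])-u*(30 if k=="rack" else 30)).round(1))
```

```text
[array([ 43,  14, 212], dtype=uint8), array([ 41,  13, 211], dtype=uint8), array([ 40,  18, 212], dtype=uint8), array([ 37,  25, 211], dtype=uint8), array([ 72,  91, 112], dtype=uint8), array([ 22,  40, 196], dtype=uint8)] [ 17  45 146]
gold xyz [0.6239 0.2517 0.0049] 0.0019 [(array([0.6245, 0.2524]), array([57.2, 58. ])), (array([0.623 , 0.2511]), array([56.9, 58.3]))]
steel xyz [ 0.6183 -0.0815  0.0054] 0.0015 [(array([ 0.619 , -0.0809]), array([57.6, 58.1])), (array([ 0.617 , -0.0815]), array([57.3, 58.2]))]
black xyz [ 0.6193 -0.2798  0.0058] 0.0018 [(array([ 0.62  , -0.2792]), array([57.4, 57.9])), (array([ 0.6175, -0.2799]), array([57.6, 58.4]))]
rack xyz [0.6386 0.0949 0.0088] 0.0016 [(array([0.6396, 0.0956]), array([57.8, 58.4])), (array([0.6373, 0.0951]), array([54.7, 57.1]))]
gold rect c [643.1 231.8] [144.6 171.1] deg -7.5 pad est [613.3 235.6]
steel rect c [650.2 -81.2] [188.4 197.4] deg -1.1 pad est [620.2 -80.7]
black rect c [ 637.3 -258.2] [153.8 183.8] deg -6.3 pad est [ 607.5 -254.9]
rack rect c [651.7  93.8] [186.7 194. ] deg -1.1 pad est [621.7  94.4]
```

```bash
cat > bot.py <<'E'
from rig import manip
import numpy as np, cv2
from scipy.spatial.transform import Rotation as Ro
def ori(a):
    "tool down, closing axis (tool y) at world angle a"
    y=np.array([np.cos(a),np.sin(a),0]); z=np.array([0,0,-1.]); return Ro.from_matrix(np.c_[np.cross(y,z),y,z])
def best(p,a):
    "rotvec of the half-turn alternative with the smaller joint travel"
    q0=manip.get_joint_positions(); c=[]
    for k in(0,np.pi):
        r=ori(a+k).as_rotvec(); q=manip.solve_ik(p,r)
        if q is not None: c.append((np.abs(np.array(q)-q0).max(),k,r,np.array(q)))
    return min(c,key=lambda t:t[0])
def snap(name):
    p=np.array(manip.get_position()); r=np.array(manip.get_ee_rot()); c=manip.camera("wrist")
    cv2.imwrite(f"pics/{name}.png",c["image"][:,:,::-1]); np.savez(f"{name}.npz",p=p,r=r,**c)
class W:
    "saved wrist picture"
    def __init__(s,name):
        d=np.load(f"{name}.npz"); s.im=d["image"]; s.f=float(d["fx"]); s.c=np.array([d["cx"],d["cy"]])
        T=np.eye(4); T[:3,:3]=Ro.from_rotvec(d["r"]).as_matrix(); T[:3,3]=d["p"]; s.T=T@d["mount"]; s.hsv=cv2.cvtColor(s.im,cv2.COLOR_RGB2HSV)
    def ray(s,uv):
        v=np.array(uv)-s.c; r=np.linalg.norm(v)+1e-9; t=r/s.f
        return s.T[:3,3],s.T[:3,:3]@np.r_[v/r*np.sin(t),np.cos(t)]
    def plane(s,uv,z):
        o,d=s.ray(uv); return o+d*(z-o[2])/d[2]
    def pix(s,P):
        q=s.T[:3,:3].T@(np.array(P)-s.T[:3,3]); n=np.linalg.norm(q[:2]); return s.c+s.f*np.arctan2(n,q[2])*q[:2]/n
E
python3 - <<'E'
from bot import *; from vis import load,onplane
c=load("top")
for k,(b,t) in dict(gold=((180.5,197.5),(192,123.5)),steel=((362,198),(356,120.5)),black=((466,197),(469.5,117.5)),rack=((263.5,189.5),(275.5,114))).items():
    d=onplane(c,t,.012)-onplane(c,b,.012); print(k,np.degrees(np.arctan2(d[1],d[0])).round(1),np.linalg.norm(d[:2]).round(3))
a=np.radians(34); p=[.4741,-.1173,.11]
b=best(p,a); print(b)
manip.move_to(p,b[2]); snap("wg"); print(manip.get_time(),manip.get_position())
E
```

```text
gold -6.8 0.147
steel 2.6 0.153
black -6.1 0.156
rack -8.5 0.151
(np.float64(1.0970553960743876), 0, array([1.47488841, 2.77386167, 0.        ]), array([-2.66913250e-01,  4.57341941e-01,  2.01603547e+00, -4.44089210e-16,
        6.68215246e-01, -8.60325196e-01]))
2.3917 [ 0.47428702 -0.11807438  0.11018545]
```

View pics/wg.png

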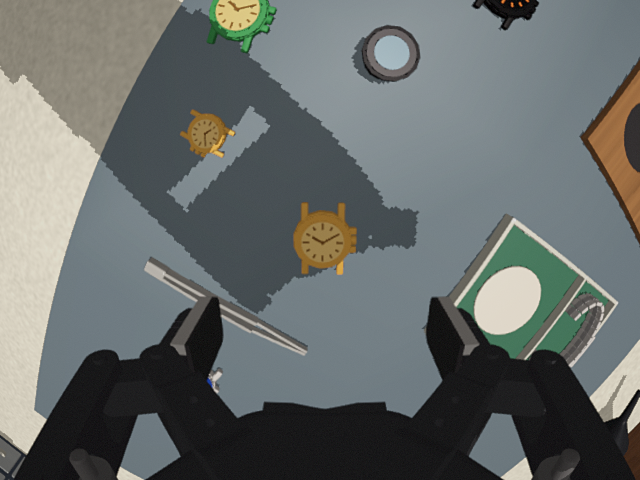

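```bash
cat >> bot.py <<'E'
def watch(w,mask,z=.008):
    "mask -> (symmetric centre, 3-o'clock angle) on plane z; crown lies on tool +y side"
    n,l,s,c=cv2.connectedComponentsWithStats(mask); i=min((j for j in range(1,n) if s[j,4]>300),key=lambda j:np.hypot(*(c[j]-w.c-[0,10])))
    cs,_=cv2.findContours((l==i).astype(np.uint8),cv2.RETR_EXTERNAL,cv2.CHAIN_APPROX_NONE); pts=cs[0][:,0]
    P=np.array([w.plane(p,z)[:2] for p in pts])*1000
    (c,sz,_)=cv2.minAreaRect(P.astype(np.float32)); b=cv2.boxPoints((c,sz,_)); e=max(b[1]-b[0],b[2]-b[1],key=np.linalg.norm)
    a=np.arctan2(e[1],e[0])-np.pi/2                      # crown axis, mod pi
    ty=w.T[:2,0]; u=np.array([np.cos(a),np.sin(a)]); 
    if u@ty<0: u=-u
    v=np.array([-u[1],u[0]])
    return np.array(c)/1000,np.array(sz).round(1),np.degrees(np.arctan2(u[1],u[0])),s[i],(P@u).min()/1000,(P@u).max()/1000,(P@v).min()/1000,(P@v).max()/1000,u,v
E
python3 - <<'E'
from bot import *
w=W("wg"); m=cv2.inRange(w.hsv,(12,110,60),(32,255,255)); m=cv2.morphologyEx(m,cv2.MORPH_CLOSE,np.ones((7,7),np.uint8))
r=watch(w,m); print(r); print("exp pix",w.pix([.4741,-.1173,.008]))
E
```

```text
(array([ 0.47304419, -0.11551112]), array([39.1, 47.7]), np.float32(32.511436), array([ 294,  202,   63,   72, 3170], dtype=int32), np.float64(0.3172684382885321), np.float64(0.3563858179257567), np.float64(-0.37550291368878885), np.float64(-0.32780658874890506), array([0.8432842 , 0.53746796], dtype=float32), array([-0.53746796,  0.8432842 ], dtype=float32))
exp pix [324.6410275  242.23851184]
```

```bash
cat >> bot.py <<'E'
PAD=dict(gold=(.6239,.2517,.005,-6.8),steel=(.6183,-.0815,.005,2.6),black=(.6193,-.2798,.005,-6.1),rack=(.6386,.0949,.006,-8.5))
def pick(c,a,z,w0,f=40):
    r=ori(a).as_rotvec(); manip.command_gripper(w0)
    manip.move_to([*c,z+.05],r); manip.servo_line([*c,z],r,rate=.08); manip.command_gripper(.02,f)
    print("grip",manip.get_width(),manip.get_grip_force(),manip.get_position(),manip.get_contact_force())
    p=np.array(manip.get_position()); manip.servo_line([p[0],p[1],z+.075],r,rate=.15)
    print("lifted",manip.get_width(),manip.get_grip_force(),"t",manip.get_time())
def carry(k,a,off,z):
    "off: grip centre minus origin in tool y (toward crown)"
    x,y,h,_=PAD[k]; p=[x+off*np.cos(a),y+off*np.sin(a)]; r=ori(a).as_rotvec()
    manip.move_to([*p,z+h+.035],r); return p
def lower(k,p,a,z,w1):
    h=PAD[k][2]; r=ori(a).as_rotvec(); f0=np.array(manip.get_contact_force())[2]
    manip.servo_line([*p,z+h+.002],r,rate=.06)
    for d in np.arange(.0015,-.0016,-.0005):
        manip.servo_line([*p,z+h+d],r,rate=.01); f=np.array(manip.get_contact_force())[2]-f0
        if f>2.5: break
    print("down at",d,f,manip.get_position()); manip.command_gripper(w1); manip.hold(.1)
    manip.servo_line([*p,z+h+.07],r,rate=.15); print("t",manip.get_time())
E
python3 - <<'E'
from bot import *
a=np.radians(33); pick([.4736,-.1164],a,.024,.062); 
at=np.radians(-6.8+90); p=carry("gold",at,.00125,.024); manip.hold(.2); print(manip.get_position(),p,manip.get_joint_positions(),manip.get_contact_force(),manip.get_time()); snap("pg")
E
```

```text
grip 0.038008114493391205 39.53026290982962 [ 0.47408148 -0.11643409  0.02477933] [-0.19593677  0.48710288  4.67290954]
lifted 0.03823557556101978 40.23253345862031 t 4.8
[0.62430401 0.25167281 0.06424659] [np.float64(0.6240480049603832), np.float64(0.25294120688513316)] [ 3.65551143e-01  7.27236863e-01  1.60209922e+00 -1.09871999e-04
  8.12207181e-01 -1.08461861e+00] [ 0.5335394   0.40656741 -0.03425687] 6.4833
```

View pics/pg.png

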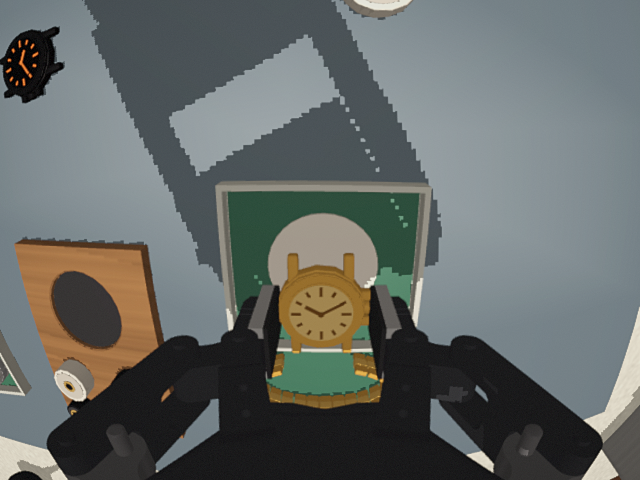

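Run:
```python
from bot import *
for i in range(4): print(np.round(manip.get_position(),5),np.round(manip.get_joint_positions(),5),manip.get_width())
p=[.62405,.25294,.064]; print(manip.solve_ik(p,ori(np.radians(83.2)).as_rotvec()))
w=W("pg"); print("tcp pix",w.pix(w.T[:3,3]), [w.pix(x) for x in ([.6239,.2517,.005],)])
im=w.im[240:360,240:400,::-1]; cv2.imwrite("pics/pgc.png",cv2.resize(im,(800,600),interpolation=cv2.INTER_CUBIC))
```

```text
[0.62431 0.25189 0.06424] [ 3.65830e-01  7.27320e-01  1.60194e+00 -6.00000e-05  8.12210e-01
 -1.08465e+00] 0.03811762104468568
[0.62431 0.25189 0.06424] [ 3.65830e-01  7.27320e-01  1.60194e+00 -6.00000e-05  8.12210e-01
 -1.08465e+00] 0.03811762104468568
[0.62431 0.25189 0.06424] [ 3.65830e-01  7.27320e-01  1.60194e+00 -6.00000e-05  8.12210e-01
 -1.08465e+00] 0.03811762104468568
[0.62431 0.25189 0.06424] [ 3.65830e-01  7.27320e-01  1.60194e+00 -6.00000e-05  8.12210e-01
 -1.08465e+00] 0.03811762104468568
[ 3.67410806e-01  7.27868849e-01  1.60150045e+00 -4.44089210e-16
  8.12223359e-01 -1.08470313e+00]
tcp pix [nan nan] [array([322.63125448, 269.59346331])]bot.py:28: RuntimeWarning: invalid value encountered in divide
  q=s.T[:3,:3].T@(np.array(P)-s.T[:3,3]); n=np.linalg.norm(q[:2]); return s.c+s.f*np.arctan2(n,q[2])*q[:2]/n
```

View pics/pgc.png

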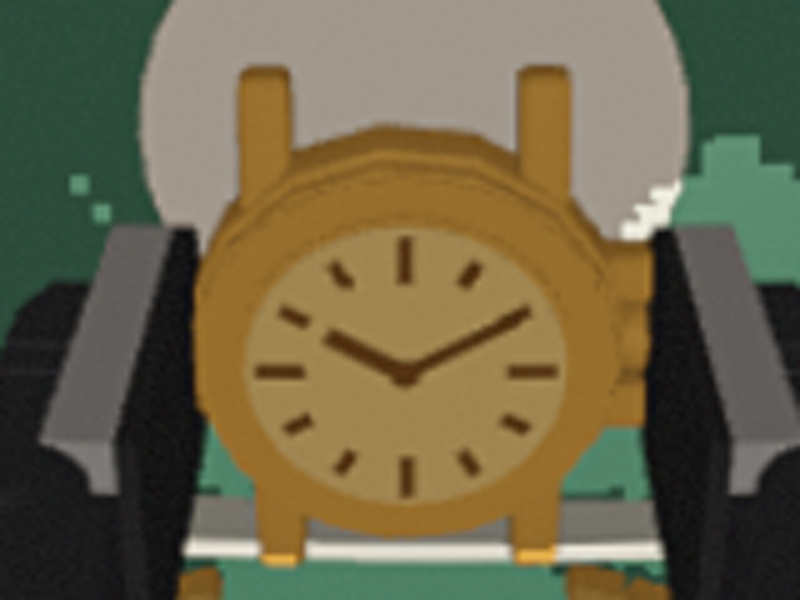

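Run:
```python
from bot import *
at=np.radians(-6.8+90); p=[.62405,.25294]; lower("gold",p,at,.0247,.056); snap("ag")
w=W("ag"); m=cv2.inRange(w.hsv,(12,110,60),(32,255,255)); m=cv2.morphologyEx(m,cv2.MORPH_CLOSE,np.ones((7,7),np.uint8))
r=watch(w,m,.013); print(r[:4])
b=best([.4523,-.2778,.11],np.radians(-8.3)); print(b); manip.move_to([.4523,-.2778,.11],b[2]); snap("ws"); print(manip.get_time())
```

```text
down at -0.0005 4.640865826216551 [0.62413091 0.25296998 0.02981146]
t 9.5083
(array([0.62327899, 0.25386256]), array([39. , 47.9]), np.float32(83.22208), array([ 292,  212,   66,   76, 3465], dtype=int32))
(np.float64(0.9405919000837881), 0, array([2.37637781, 2.05485593, 0.        ]), array([-0.57321192,  0.50247176,  1.92390073,  0.        ,  0.71522017,
       -0.42834959]))
11.6167
```

```bash
python3 -c "
import cv2,numpy as np
cv2.imwrite('pics/v1.png',cv2.resize(np.hstack([cv2.imread('pics/ag.png'),cv2.imread('pics/ws.png')])[:400],(800,250),interpolation=cv2.INTER_AREA))"
```

```text
(no output)
```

View pics/v1.png

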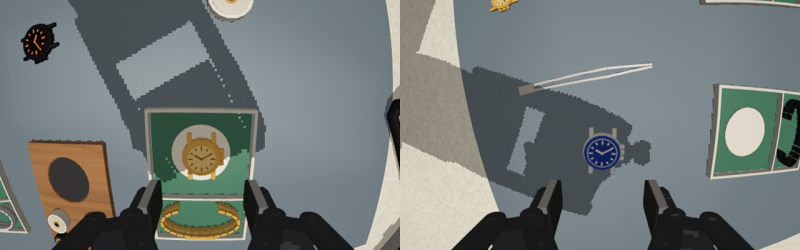

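Run:
```python
from bot import *
w=W("ag"); h=w.hsv
m=cv2.inRange(h,(0,0,110),(30,75,255)); g=cv2.inRange(h,(12,110,60),(32,255,255)); M=np.zeros_like(m); cv2.circle(M,(325,243),62,255,-1)
al=cv2.morphologyEx((m|g)&M,cv2.MORPH_OPEN,np.ones((5,5),np.uint8)); n,l,s,c=cv2.connectedComponentsWithStats(al); i=1+np.argmax(s[1:,4])
cs,_=cv2.findContours((l==i).astype(np.uint8),cv2.RETR_EXTERNAL,cv2.CHAIN_APPROX_NONE); q=cv2.convexHull(cs[0])
P=np.array([w.plane(p[0],.005)[:2] for p in q])*1e3; print("pad",cv2.fitEllipse(P.astype(np.float32)))
w=W("ws"); h=w.hsv; x,y=[int(v) for v in (322,242)]
print(h[220:262:6,350:358:4].tolist()); print(h[190:200:5,310:330:10].tolist())
b=cv2.inRange(h,(108,130,40),(130,255,255)); M=np.zeros_like(b); cv2.circle(M,(322,242),45,255,-1)
bb=cv2.morphologyEx(b&M,cv2.MORPH_CLOSE,np.ones((9,9),np.uint8)); n,l,s,c=cv2.connectedComponentsWithStats(bb); i=1+np.argmax(s[1:,4]); print("blue",c[i],s[i],w.plane(c[i],.011))
im=w.im[195:290,270:400,::-1]; cv2.imwrite("pics/wsc.png",cv2.resize(im,(780,570),interpolation=cv2.INTER_CUBIC))
```

```text
pad ((622.9265747070312, 251.7006378173828), (57.2703971862793, 59.93503952026367), 84.05196380615234)
[[[98, 38, 81], [104, 39, 84]], [[100, 29, 80], [100, 39, 79]], [[14, 22, 126], [18, 19, 136]], [[113, 207, 95], [30, 8, 98]], [[113, 215, 95], [15, 18, 138]], [[113, 217, 95], [16, 22, 128]], [[170, 7, 113], [45, 5, 100]]]
[[[103, 38, 81], [100, 37, 83]], [[102, 41, 80], [101, 35, 80]]]
blue [323.04292723 244.23344235] [ 295  217   57   55 2446] [ 0.45139145 -0.276917    0.011     ]
```

View pics/wsc.png

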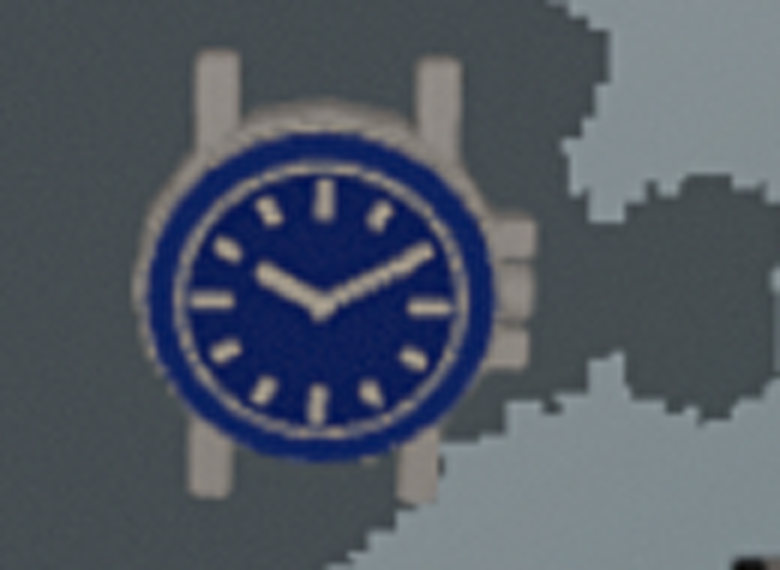

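Run:
```python
from bot import *
pick([.4531,-.2776],np.radians(-10),.024,.062)
at=np.radians(2.6-90); p=carry("steel",at,.00125,.0247); snap("ps"); lower("steel",p,at,.0247,.058); snap("as")
P=[.4785,.0910,.11]; manip.move_to(P,best(P,np.radians(4.7))[2]); snap("wb"); print(manip.get_time())
cv2.imwrite('pics/v2.png',np.vstack([cv2.resize(np.hstack([cv2.imread('pics/ps.png'),cv2.imread('pics/as.png')])[:400],(800,250),interpolation=cv2.INTER_AREA),cv2.resize(cv2.imread('pics/wb.png')[190:300,240:480],(800,350))]))
```

```text
grip 0.03987050805191096 39.958916790783405 [ 0.45357768 -0.27784602  0.02481071] [-0.94813022  0.37082048  6.22782035]
lifted 0.03964456912891327 40.408931002020836 t 13.8833
down at -0.0005 6.566341711059592 [ 0.61844856 -0.0827723   0.02984968]
t 18.475
19.75
```

View pics/v2.png

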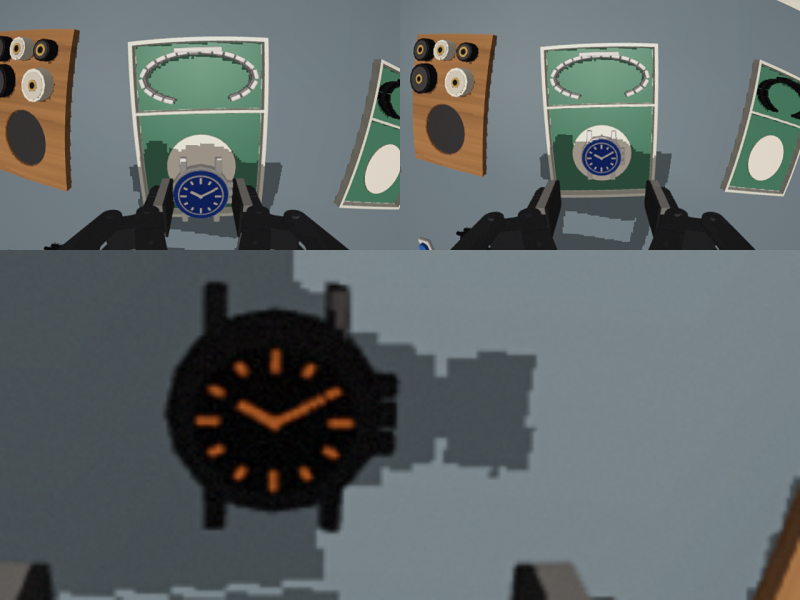

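Run:
```python
from bot import *
w=W("wb"); m=cv2.inRange(w.hsv,(0,0,0),(180,255,50))|cv2.inRange(w.hsv,(0,120,60),(20,255,255)); m=cv2.morphologyEx(m,cv2.MORPH_CLOSE,np.ones((7,7),np.uint8)); m[280:]=0
print(watch(w,m)[:4],w.plane((322.5,244.4),.011))
for nm,z in(("as",.016),):
    w=W(nm); h=w.hsv
    b=cv2.inRange(h,(108,130,40),(130,255,255)); M=np.zeros_like(b); cv2.circle(M,(322,250),60,255,-1)
    bb=cv2.morphologyEx(b&M,cv2.MORPH_CLOSE,np.ones((9,9),np.uint8)); n,l,s,c=cv2.connectedComponentsWithStats(bb); i=1+np.argmax(s[1:,4]); print("blue",w.plane(c[i],z))
    g=cv2.inRange(h,(55,80,20),(90,255,255))
    a=cv2.bitwise_not(g)&M; cs,_=cv2.findContours(cv2.morphologyEx(a,cv2.MORPH_OPEN,np.ones((9,9),np.uint8)),cv2.RETR_EXTERNAL,cv2.CHAIN_APPROX_NONE)
    q=cv2.convexHull(max(cs,key=cv2.contourArea)); P=np.array([w.plane(p[0],.005)[:2] for p in q])*1e3; print("pad",cv2.fitEllipse(P.astype(np.float32)))
```

```text
(array([0.47803284, 0.09288953]), array([43.5, 51.7]), np.float32(3.6325352), array([ 290,  200,   70,   78, 3687], dtype=int32)) [0.47707685 0.09107877 0.011     ]
blue [ 0.61758524 -0.0805721   0.016     ]
pad ((616.9013061523438, -80.9441909790039), (58.80939483642578, 59.98080825805664), 88.16291046142578)
```

Run:
```python
from bot import *
pick([.4783,.0916],np.radians(3.8),.024,.064)
at=np.radians(-6.1-90); p=carry("black",at,.00125,.0247); lower("black",p,at,.0247,.060); snap("ab")
P=[.4815,.2968,.12]; manip.move_to(P,ori(np.radians(81.5)).as_rotvec()); snap("wd"); print(manip.get_time())
cv2.imwrite('pics/v3.png',cv2.resize(np.hstack([cv2.imread('pics/ab.png'),cv2.imread('pics/wd.png')])[:400],(800,250),interpolation=cv2.INTER_AREA))
w=W("wd"); m=cv2.inRange(w.hsv,(0,0,95),(40,70,255)); M=np.zeros_like(m); cv2.circle(M,(322,240),60,255,-1); m=cv2.morphologyEx(m&M,cv2.MORPH_CLOSE,np.ones((15,15),np.uint8))
n,l,s,c=cv2.connectedComponentsWithStats(m); i=1+np.argmax(s[1:,4]); print(c[i],s[i],w.plane(c[i],.017),w.pix([.4815,.2968,.018]))
```

```text
grip 0.04197182213087777 39.64622117578983 [0.47876874 0.09168701 0.02485741] [-0.85881026 -0.04772066  6.01626211]
lifted 0.041674854306716705 40.63970256596804 t 22.0167
down at 0.0 3.5550549382273484 [ 0.6192205  -0.28103819  0.02995141]
t 26.2333
28.4667
[320.79493752 237.33258571] [ 290  206   63   63 3121] [0.47808104 0.29559683 0.017     ] [323.47219564 242.61989947]
```

View pics/v3.png

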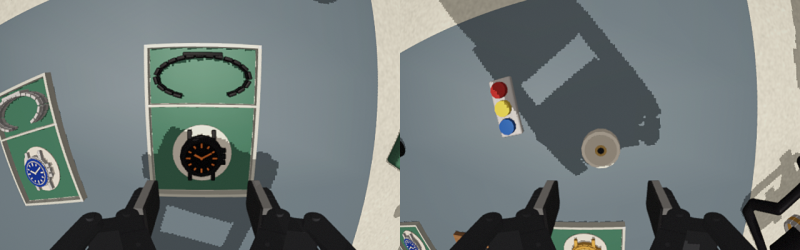

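Run:
```python
from vis import *
r=[]
for n,s in(("top",(156,250)),("scene",(435,187))):
    c=load(n); h=cv2.cvtColor(c["image"],cv2.COLOR_RGB2HSV); m=cv2.inRange(h,(0,0,100),(40,90,255)); m=cv2.morphologyEx(m,cv2.MORPH_CLOSE,np.ones((9,9),np.uint8))
    c0,N,l=blob(m,s,20); v,u=np.where(l); print(n,c0,N,u.min(),u.max(),v.min(),v.max())
    g=c["image"][v.min():v.max(),u.min():u.max()].max(2); k=np.where((h[...,2]<110)&l) ; print("hole px",np.mean(k[1]),np.mean(k[0]),len(k[0]))
    hp=(np.mean(k[1]),np.mean(k[0])); print("hole plane",onplane(c,hp,.018)); r.append(ray(c,c0))
print(cross(*r))
```

```text
top [155.91689751 249.10249307] 361 145 166 239 260
hole px 156.27777777777777 249.5 18
hole plane [0.48059019 0.29481282 0.018     ]
scene [434.97289157 186.59638554] 332 425 445 178 196
hole px 432.54285714285714 190.57142857142858 35
hole plane [0.49440977 0.27397664 0.018     ]
(array([0.48159831, 0.29668689, 0.01073431]), np.float64(0.00305813830717342))
```

Run:
```python
from bot import *
pick([.4798,.2949],np.radians(81.5),.030,.060,30); z=.0307
at=np.radians(81.5); p=carry("rack",at,0,z); snap("pd"); lower("rack",p,at,z,.056); snap("ad"); print(manip.get_contact_force())
manip.servo_line([*p,.2]); P=[.35,-.25,.3]; manip.move_to([.35,.25,.3],ori(np.radians(81.5)).as_rotvec()); print(manip.get_time())
c=manip.camera("top")["image"][:,:,::-1]; cv2.imwrite("pics/top1.png",c)
cv2.imwrite('pics/v4.png',np.vstack([cv2.resize(np.hstack([cv2.imread('pics/pd.png'),cv2.imread('pics/ad.png')])[:400],(800,250),interpolation=cv2.INTER_AREA),cv2.resize(c[100:310,100:580],(800,350))]))
```

```text
grip 0.03836940830638614 29.9079430103302 [0.48019393 0.29515137 0.03071877] [-0.6146195  -0.32722781  5.10677718]
lifted 0.038332433782716814 30.16708552837372 t 30.7083
down at -0.0005 4.189045910774253 [0.63868068 0.09491952 0.03672974]
t 34.75
[-0.18362247 -0.53313465 -0.83524681]
36.8667
```

View pics/v4.png

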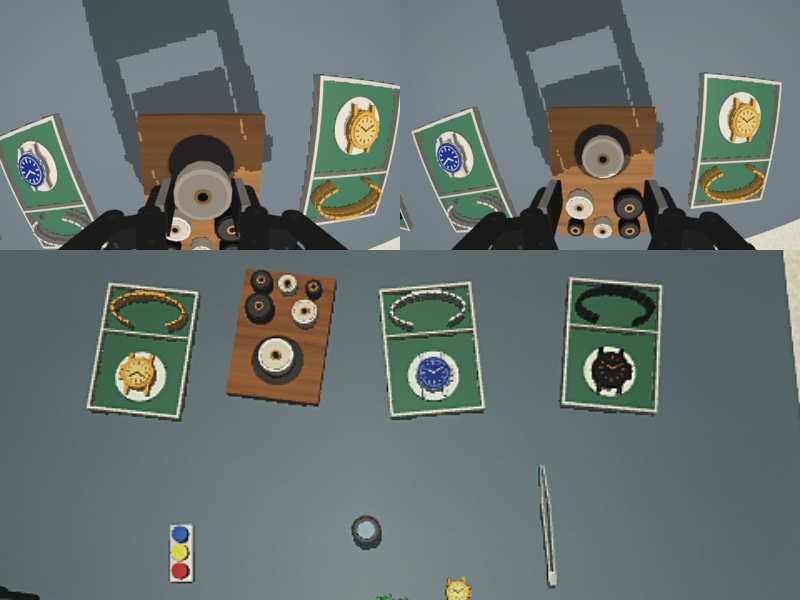

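Run:
```python
from vis import *; from rig import manip
c=load("top"); print(onplane(c,(266.2,163),.024))
print(manip.sign_off())
```

```text
[0.63925501 0.09354885 0.024     ]
the job is handed in; nothing more can be done
None
```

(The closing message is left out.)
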